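# Reassemble the sink drain trap

## Task

Put the sink drain trap back together upright on the round assembly stand, in this order: stand the bowl inside the stand's collar, lay the big rubber seal round the bowl's neck flat on its shoulder, lower the dip tube into the bowl until its flange rests flat on the seal, and last put the union nut over the stem, flat on the flange. Leave the small spare ring, the polish tin, the brush, the sponge box and the spray can where they are.

Things in the scene. Friction and masses are not known exactly. Their poses are not given: they have to be found in the camera images.
- stand: Assembly stand, fixed to the counter (its place varies): a round black foot 96 mm across and 5 mm thick carrying a bright metal collar, 74 mm outside and 64 mm inside diameter, that rises from 5 to 15 mm above the counter. Origin: centre of its underside, z up. The bowl stands inside the collar, on the foot's top face, 5 mm above the origin.
- bowl: Loose sink-trap bowl, grey ribbed plastic cup standing upright, about 120 g. Body 56 mm across (46 at the foot, tapering over the lowest 8 mm), up to a flat shoulder 55 mm above its underside; on it a neck, 42 mm outside, 36 mm inside diameter, rises to 69 mm. Hollow 36 mm wide, open at the top, floor 6 mm above the underside. Origin: centre of its underside, z up. 
- seal: Loose big rubber seal, a thin-walled black rigid ring lying flat: 60 mm outside, 49 mm inside diameter, 16 mm high, about 20 g. It goes round the bowl's neck and rests on the shoulder, its underside 55 mm above the bowl's. Origin: centre of its underside, z up. 
- diptube: Loose dip tube, grey plastic, standing upright, about 80 g: lower tube 28 mm in diameter from 0 to 30 mm height (foot chamfered), flange 60 mm in diameter from 30 to 36 mm, stem 30 mm in diameter from 36 to 76 mm (top). Grip it by the stem. Seated in the bowl, flange on the seal, its origin is 41 mm above the bowl's. Origin: centre of its underside, z up. 
- nut: Loose union nut, a thick grey plastic ring with ribs round the outside, lying flat: 64 mm over the ribs, 40 mm hole, 18 mm high, about 50 g. It goes over the dip tube's stem and rests on the flange, its underside 36 mm above the dip tube's. Origin: centre of its underside, z up. 
- spare: Small spare rubber ring, black, lying flat, loose, 38 mm outside, 22 mm inside diameter, 8 mm high. Not part of this trap: leave it. Origin: centre of its underside, z up. 
- tin: Round shoe-polish tin, metal with a brass-coloured lid, 76 mm in diameter, 26 mm high, loose. Leave it. Origin: centre of its underside, z up. 
- brush: Black scrubbing brush lying bristles down, 190 x 45 mm (long along its x), 40 mm high, loose, at the far side. Leave it. Origin: centre of its underside, z up. 
- spongebox: White and brown sponge box, 85 x 130 mm (long along its y), 46 mm high, loose, to the robot's left. Leave it. Origin: centre of its underside, z up. 
- spraycan: Blue spray can with a black cap, 56 mm in diameter, 186 mm high, loose, to the robot's right. Leave it. Origin: centre of its underside, z up. 
Mind the look-alikes: they are no part of the job. What is shaped like the diptube but orange is not meant.

How it is judged:
On the way, in this order (a step that is already met when the one before it is completed fails the run):
1. the bowl stands upright inside the stand's collar (z of bowl in the frame of stand between 0.002 and 0.008 m and horizontal distance between bowl and stand below 0.008 m and angle between bowl's own z axis and vertical below 0.1 rad), for 0.2 s.
2. the big seal lies flat on the bowl's shoulder, round its neck (z of seal in the frame of bowl between 0.052 and 0.058 m and horizontal distance between seal and bowl below 0.008 m and angle between seal's own z axis and vertical below 0.1 rad), for 0.2 s.
3. the dip tube hangs in the bowl, its flange flat on the seal (z of diptube in the frame of bowl between 0.038 and 0.044 m and horizontal distance between diptube and bowl below 0.008 m and angle between diptube's own z axis and vertical below 0.1 rad), for 0.2 s.
4. the nut lies flat on the flange, round the stem (z of nut in the frame of diptube between 0.033 and 0.039 m and horizontal distance between nut and diptube below 0.008 m and angle between nut's own z axis and vertical below 0.1 rad), for 0.2 s.
At the end, for the whole second after the job is handed in: Bowl in the collar, seal on its shoulder, flange on the seal, nut on the flange: each upright within 0.1 rad, within 3 mm of its seated height and 8 mm of the axis of what it sits on, released, at rest; spare ring, tin, brush, sponge box and spray can within 30 mm of their starts (all of step 1 and all of step 2 and all of step 3 and all of step 4 and linear speed of each of bowl, seal, diptube, nut below 0.02 m/s and distance of each of spare, tin, brush, spongebox, spraycan from where it was at the start of the episode below 0.03 m); the robot touches nothing.
It fails at once if spare moved more than 30 mm or knocked over (distance of spare from where it was at the start of the episode above 0.03 m or angle between spare's own z axis and vertical above 0.5 rad).
It fails at once if tin moved more than 30 mm or knocked over (distance of tin from where it was at the start of the episode above 0.03 m or angle between tin's own z axis and vertical above 0.5 rad).
It fails at once if brush moved more than 30 mm or knocked over (distance of brush from where it was at the start of the episode above 0.03 m or angle between brush's own z axis and vertical above 0.5 rad).
It fails at once if spongebox moved more than 30 mm or knocked over (distance of spongebox from where it was at the start of the episode above 0.03 m or angle between spongebox's own z axis and vertical above 0.5 rad).
It fails at once if spraycan moved more than 30 mm or knocked over (distance of spraycan from where it was at the start of the episode above 0.03 m or angle between spraycan's own z axis and vertical above 0.5 rad).
It also fails if it takes over 102 s, if anything falls off the work surface, if the arm or the gripper's body presses on something with over 40 N, if the wrist force passes 120 N, or if a joint passes its speed limit or range.

## Robot

A 7-joint arm with a two-finger parallel gripper is mounted at the origin on the work surface. World frame = base frame: x ahead of the robot, y to its left, z up, the work surface at z = 0. Lengths are in m, angles in rad, forces in N, time in s.
With the tool pointing down it reaches from about 0.425 to 0.925 m from the base axis. Payload 6.8 kg.
Tool frame: the origin (TCP) lies midway between the tips of the shut fingers; the grasp point (between the pads) lies 19 mm behind it; z points along the fingers, y is the line along which they close (so a half turn about z gives the same grasp; the last joint's range is limited). The gripper opens to 85 mm and grips with 20 to 120 N. Pads are 22 mm wide; open, the fingers measure 114 mm over their backs; the gripper's body (76 mm by 85 mm) begins 54 mm behind the grasp point. The pads swing forward as they close: fully open they stand 13 mm farther back than shut.
Start: joints at [1.03, 0.477, 0.022, 1.555, -0.011, 1.109, -0.083], TCP at [0.283, -0.613, 0.231] pointing down, gripper open.
Joint ranges: [-2.96, 2.96], [-0.34, 2.1], [-1.41, 1.46], [0.24, 2.44], [-1.37, 4.51], [0.17, 1.92], [-2.96, 2.96]. Speed limits (rad/s): [2.39, 2.39, 3.14, 3.14, 3.14, 3.14, 3.14].

## Interface

Orientations are given as a rotation vector (axis times angle).
In Python, from bench import status, vision, r gives the robot as it stands. The module is installed in compiled form; this text tells all that it offers.
- The arm moves only by the shell command python3 -m handwheel 'ROWS' [OPENING] [FORCE]. ROWS is JSON, a list of rows, each an object with "dp": the shift along the tool's x, y, z in m, a list of three; "delta_rot": the turn, a rotation vector about the tool's x, y, z in rad, a list of three. In form: [{"dp": [x, y, z], "delta_rot": [rx, ry, rz]}, ...]. A call has 1 to 12 rows; each row is the pose to reach, as a shift and turn from the pose commanded when the call began, along the tool's axes at that moment; what a row does not reach only later rows make up. A row lasts 1/8 s, in which the tool goes at most 62.5 mm and 10.7 degrees, less where a joint would pass 70% of its speed; a pose out of reach is approached as far as the arm can. A call with a gripper value outside its range is refused whole. OPENING is the opening, from 0 (shut) to 1 (fully open), set as the call begins (- or left out, the last holds). The fingers move at their own pace and stop on an object; FORCE is the grip in N (left out, the last holds). Time passes only in rows, so rows that repeat a pose let the fingers close. It gives the time, the measured TCP pose, the force, the opening and the grip force at its end, in the units of the state.
- status.get_obs(): the state, without advancing time (a new reading comes with each control period).
- vision.grab_frame(name): name is "side" or "top" or "wrist"; returns a dict with "img" (384x512x3 uint8, blue, green, red), "fovy" (degrees; the focal length in pixels is half the picture's height over the tangent of half this angle, whatever the lens; pixels are square), "cx", "cy" (the principal point, pixels), "world_from_camera" (4x4, takes a point from camera to world coordinates). Camera axes: x right, y up, looking along -z (the intrinsics and any distortion apply to the point x, -y, -z); pixel columns grow to the right and rows downward; lengths in m; the calibration is good to about 2 mm. A picture is of the moment at which its call begins. There is no depth.
- r.hand_in(): hands the job in; it is judged then, once.
The state is a dict: "clock": time; "joints": joint angles; "qvel": joint speeds; "tau": joint torques, N m; "tcp_pos": TCP position; "orientation": TCP orientation; "contact_force": force on the tool from outside, world axes, zero at the start; "moment": the same for the moment, N m; "grip_width": finger opening in m; "gripper_force": force on a finger pad.
Only numpy, scipy, OpenCV 4.12 (cv2) and the standard library are available. Lean on these libraries where they do the work, as an engineer would, in place of code of your own. Each camera call takes 0.05 s, during which the arm holds its last target. There are 200 camera calls.

## Working session

There is one attempt and no reset: what is moved stays moved. The work goes in short steps, Python scripts to look and compute and a shell command to move; the robot and the scene stay as the last step left them, time stands still between calls to the robot, and variables do not carry over. Pictures are saved under pics/ and viewed, at most 14 in all, crops included, and the job is handed in when it is done.

```bash
mkdir -p pics
python3 - <<'E'
from bench import status, vision, r
import cv2
print(status.get_obs())
for n in("top","side"):
    f=vision.grab_frame(n); cv2.imwrite(f"pics/{n}0.png",f["img"]); print(n,{k:v for k,v in f.items() if k!="img"})
E
```

```text
{'clock': 0.0, 'joints': array([ 1.02987108,  0.4777953 ,  0.02232795,  1.55648408, -0.01149839,
        1.10930589, -0.08309386]), 'qvel': array([ 0.00182404,  0.00087033,  0.00200892, -0.00048356,  0.00058717,
        0.00012231,  0.00132987]), 'tau': array([ 5.70151201e-05, -5.96451473e+01,  1.60804119e+00, -2.81203669e+01,
        1.24868556e-02,  9.18611535e-03,  9.07763592e-06]), 'tcp_pos': array([ 0.28285419, -0.61220272,  0.23031494]), 'orientation': array([-3.06655325e+00, -6.74261123e-01,  8.34126856e-04]), 'contact_force': array([-0.59075644, -1.0978927 , -0.16555535]), 'moment': array([ 0.01173453, -0.01032056,  0.02321813]), 'gripper_force': 0.0, 'grip_width': 0.08527643709062627}
top {'fovy': 45.68377194941018, 'cx': 252.18059552670073, 'cy': 193.09258933229003, 'world_from_camera': array([[ 5.75391422e-03,  9.81895854e-01, -1.89334160e-01,
         3.61302104e-01],
       [-9.99981326e-01,  6.03967922e-03,  9.32368562e-04,
        -4.93823502e-03],
       [ 2.05900642e-03,  1.89325260e-01,  9.81912270e-01,
         1.26654719e+00],
       [ 0.00000000e+00,  0.00000000e+00,  0.00000000e+00,
         1.00000000e+00]])}
side {'fovy': 56.905565088724146, 'cx': 255.48467119776564, 'cy': 194.7037089510586, 'world_from_camera': array([[-0.95010572,  0.21138247, -0.22938302,  0.39089854],
       [-0.31185173, -0.65996323,  0.68351813,  0.69193933],
       [-0.0069006 ,  0.72094798,  0.69295483,  0.7322237 ],
       [ 0.        ,  0.        ,  0.        ,  1.        ]])}
```

View pics/top0.png

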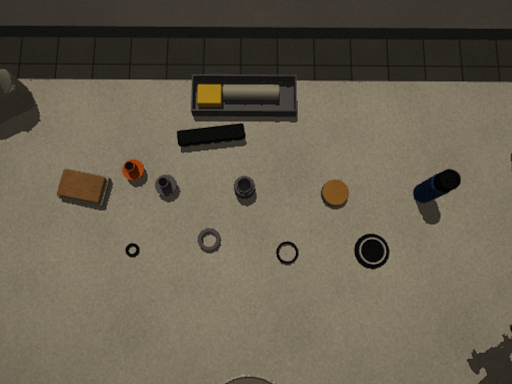

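View pics/side0.png

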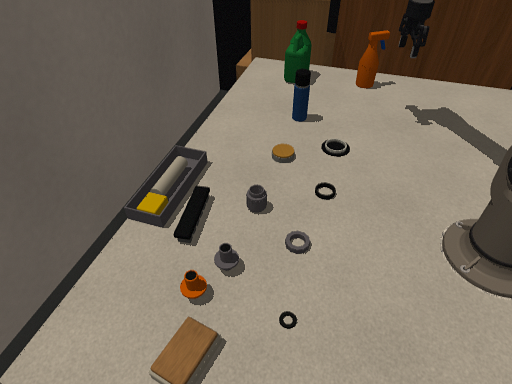

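The top view shows stand (372,250), seal (287,252), nut (209,240), bowl (244,187), grey dip tube (166,186), spare (132,250), tin (335,193); the orange decoy is at (133,170). The side view agrees.

```bash
cat > h.py <<'E'
import numpy as np, cv2
from bench import status, vision, r
from scipy.spatial.transform import Rotation as R
def foc(f): return 192/np.tan(np.radians(f["fovy"]/2))
def ray(f,u,v):
    T=f["world_from_camera"]; k=foc(f)
    d=T[:3,:3]@np.array([(u-f["cx"])/k,-(v-f["cy"])/k,-1]); return T[:3,3],d
def onplane(f,u,v,z):
    o,d=ray(f,u,v); return o+d*(z-o[2])/d[2]
def proj(f,p):
    T=f["world_from_camera"]; c=T[:3,:3].T@(np.array(p)-T[:3,3]); k=foc(f)
    return f["cx"]-k*c[0]/c[2], f["cy"]+k*c[1]/c[2]
def go(xy,z=None,yaw=None):
    """print shift in tool axes from the current pose to world xy,z (and yaw err of tool y)"""
    s=status.get_obs(); M=R.from_rotvec(s["orientation"])
    p=np.array([*xy, s["tcp_pos"][2] if z is None else z])
    return M.inv().apply(p-s["tcp_pos"])
E
python3 - <<'E'
from h import *
f=vision.grab_frame("top"); g=cv2.cvtColor(f["img"],cv2.COLOR_BGR2GRAY)
# name: roi centre, half, threshold, plane z
for n,(u,v,h,th,z) in dict(stand=(372,250,24,60,.005),seal=(287,252,17,60,.008),nut=(209,240,18,105,.009),spare=(132,250,13,60,.004),bowl=(244,187,18,90,.035),dip=(166,186,18,95,.033),tin=(335,193,20,0,.026)).items():
    c=g[v-h:v+h,u-h:u+h]
    if n=="tin": m=(f["img"][v-h:v+h,u-h:u+h,0]<40).astype(np.uint8)
    else: m=(c<th).astype(np.uint8)
    cs,_=cv2.findContours(m,cv2.RETR_EXTERNAL,cv2.CHAIN_APPROX_NONE); k=max(cs,key=cv2.contourArea)
    (x,y),ax,_=cv2.fitEllipse(k); p=onplane(f,x+u-h,y+v-h,z)
    s=np.linalg.norm(p-f["world_from_camera"][:3,3])/foc(f)
    print(n,np.round((x+u-h,y+v-h),1),p.round(4),"diam mm",np.round(np.array(ax)*s*1000,1))
i=f["img"]
a=cv2.resize(i[150:275,120:260],None,fx=5,fy=5,interpolation=cv2.INTER_CUBIC)[:600]
cv2.imwrite("pics/crop1.png",np.clip(a.astype(float)*1.5,0,255))
s=status.get_obs();print(R.from_rotvec(s["orientation"]).as_matrix().round(3))
w=vision.grab_frame("wrist");cv2.imwrite("pics/w0.png",w["img"]);T=w["world_from_camera"]
M=R.from_rotvec(s["orientation"]).as_matrix();print("cam in tool",M.T@(T[:3,3]-s["tcp_pos"]),(M.T@T[:3,:3]).round(3),w["fovy"])
E
```

```text
stand [371.3 250.8] [ 0.4448 -0.3351  0.005 ] diam mm [94.2 99.6]
seal [286.8 252.7] [ 0.4381 -0.1021  0.008 ] diam mm [57.6 61.7]
nut [209.1 240.4] [0.4705 0.1118 0.009 ] diam mm [63.2 70.6]
spare [132.  249.8] [0.4437 0.3237 0.004 ] diam mm [36.3 37.3]
bowl [245.  190.4] [0.6061 0.0138 0.035 ] diam mm [58.2 82.2]
dip [167.2 188.1] [0.6117 0.2287 0.033 ] diam mm [61.4 79.8]
tin [334.6 193.6] [ 0.6003 -0.2345  0.026 ] diam mm [71.  78.3]
[[ 0.908  0.419 -0.001]
 [ 0.419 -0.908  0.001]
 [-0.    -0.001 -1.   ]]
cam in tool [ 7.21147374e-02 -2.70035406e-06 -1.42001567e-01] [[ 0.     0.959  0.285]
 [ 1.     0.    -0.001]
 [-0.001  0.285 -0.959]] 65.81384114237953[ WARN:0@1.121] global loadsave.cpp:1063 imwrite_ Unsupported depth image for selected encoder is fallbacked to CV_8U.
```

View pics/crop1.png

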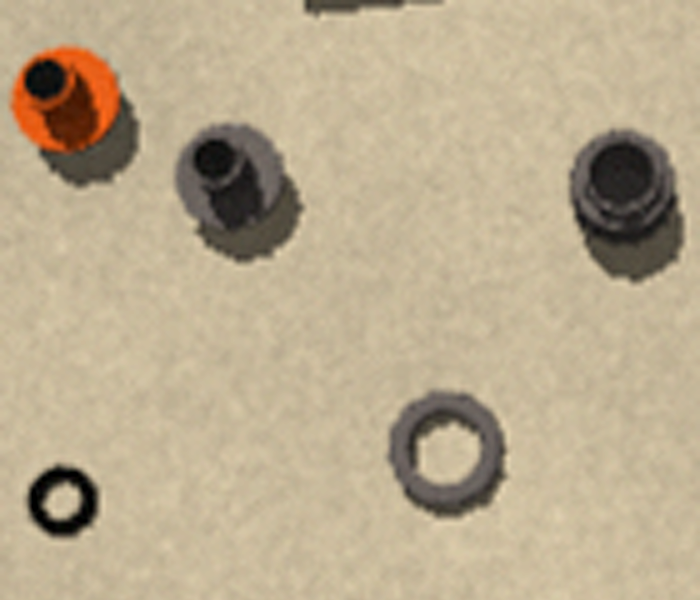

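The crop shows the bowl's mouth at about (244.4,184.2) and the dip tube's stem top at (163.0,181.6) in the top picture. Next I hover over the bowl, turning the tool 45°.

Run:
```python
from h import *
f=vision.grab_frame("top")
b=onplane(f,244.4,184.2,.069); d=onplane(f,163,181.6,.076); print("bowl",b,"dip",d)
print(go(b[:2],.18), R.from_rotvec(status.get_obs()["orientation"]).as_matrix().round(4)[:,0])
```

```text
bowl [0.6164088  0.01496026 0.069     ] dip [0.62067215 0.23238929 0.076     ]
[ 0.56583585 -0.42973563  0.05118741] [ 0.9078  0.4194 -0.    ]
```

```bash
python3 -m handwheel '[{"dp":[0.047,-0.036,0],"delta_rot":[0,0,-0.065]},{"dp":[0.094,-0.072,0],"delta_rot":[0,0,-0.13]},{"dp":[0.142,-0.108,0],"delta_rot":[0,0,-0.2]},{"dp":[0.19,-0.144,0],"delta_rot":[0,0,-0.26]},{"dp":[0.236,-0.18,0],"delta_rot":[0,0,-0.33]},{"dp":[0.283,-0.215,0],"delta_rot":[0,0,-0.4]},{"dp":[0.33,-0.25,0.01],"delta_rot":[0,0,-0.46]},{"dp":[0.378,-0.287,0.02],"delta_rot":[0,0,-0.53]},{"dp":[0.425,-0.323,0.03],"delta_rot":[0,0,-0.6]},{"dp":[0.472,-0.359,0.04],"delta_rot":[0,0,-0.66]},{"dp":[0.52,-0.395,0.05],"delta_rot":[0,0,-0.73]},{"dp":[0.566,-0.43,0.05],"delta_rot":[0,0,-0.785]}]' 1 60; python3 -m handwheel '[{"dp":[0,0,0],"delta_rot":[0,0,0]},{"dp":[0,0,0],"delta_rot":[0,0,0]},{"dp":[0,0,0],"delta_rot":[0,0,0]}]'
python3 - <<'E'
from h import *
f=vision.grab_frame("wrist"); cv2.imwrite("pics/w1.png",f["img"])
print(status.get_obs()["tcp_pos"],proj(f,[.6164,.015,.069]),proj(f,[.6164,.015,.0]))
E
```

```text
clock: 1.75
tcp_pos: [0.6168, 0.0165, 0.1804]
orientation: [-2.575, -1.799, 0.002]
contact_force: [0.5, -0.5, 0.3]
grip_width: 0.0853
gripper_force: 0.0
clock: 2.12
tcp_pos: [0.6162, 0.0128, 0.1812]
orientation: [2.579, 1.793, -0.002]
contact_force: [0.5, 0.2, -0.5]
grip_width: 0.0855
gripper_force: 0.0
[0.61622271 0.01292947 0.18133502] (np.float64(251.95781183424884), np.float64(184.30330138939098)) (np.float64(251.99763015223087), np.float64(167.7561626024098))
```

View pics/w1.png

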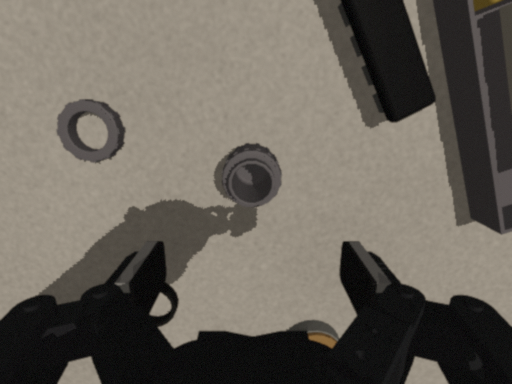

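The wrist view has the bowl's mouth at (252,182), against a prediction of (252,184). The position is confirmed within about 1.5 mm, so I descend and grip.

```bash
python3 -m handwheel '[{"dp":[0.003,0,0.04],"delta_rot":[0,0,0]},{"dp":[0.003,0,0.08],"delta_rot":[0,0,0]},{"dp":[0.003,0,0.12],"delta_rot":[0,0,0]},{"dp":[0.003,0,0.14],"delta_rot":[0,0,0]},{"dp":[0.003,0,0.157],"delta_rot":[0,0,0]},{"dp":[0.003,0,0.157],"delta_rot":[0,0,0]}]' 1; python3 -m handwheel '[{"dp":[0,0,0],"delta_rot":[0,0,0]},{"dp":[0,0,0],"delta_rot":[0,0,0]},{"dp":[0,0,0],"delta_rot":[0,0,0]},{"dp":[0,0,0],"delta_rot":[0,0,0]},{"dp":[0,0,0],"delta_rot":[0,0,0]},{"dp":[0,0,0],"delta_rot":[0,0,0]}]' 0 50;  python3 -m handwheel '[{"dp":[0,0,-0.03],"delta_rot":[0,0,0]},{"dp":[0,0,-0.06],"delta_rot":[0,0,0]},{"dp":[0,0,-0.1],"delta_rot":[0,0,0]},{"dp":[0,0,-0.1],"delta_rot":[0,0,0]}]'
python3 - <<'E'
from h import *
f=vision.grab_frame("wrist"); cv2.imwrite("pics/w2.png",f["img"]);print(go((.4448,-.3351)))
E
```

```text
clock: 2.92
tcp_pos: [0.6173, 0.0175, 0.0239]
orientation: [-2.577, -1.796, 0.001]
contact_force: [-0.1, -0.4, 0.8]
grip_width: 0.0854
gripper_force: 0.0
clock: 3.68
tcp_pos: [0.6187, 0.018, 0.026]
orientation: [2.576, 1.796, 0.003]
contact_force: [-1.3, -0.7, 5.4]
grip_width: 0.0547
gripper_force: 52.6
clock: 4.18
tcp_pos: [0.6203, 0.0182, 0.1285]
orientation: [2.574, 1.794, 0.01]
contact_force: [-0.1, 0.7, -1.3]
grip_width: 0.0546
gripper_force: 53.3
[-0.39137546 -0.04120648 -0.00070984]
```

Run:
```python
from h import *
f=vision.grab_frame("top"); s=vision.grab_frame("side")
a=cv2.resize(f["img"][220:280,340:404],None,fx=6,fy=6,interpolation=cv2.INTER_CUBIC)
b=cv2.resize(s["img"][125:170,310:365],None,fx=7,fy=7,interpolation=cv2.INTER_CUBIC)
w=cv2.imread("pics/w2.png")
c=np.zeros((600,800,3),np.uint8);c[:360,:384]=a;c[:315,400:785]=b;c[370:,:306]=cv2.resize(w,(306,230));cv2.imwrite("pics/c2.png",c)
g=cv2.cvtColor(f["img"],cv2.COLOR_BGR2GRAY)
m=np.zeros_like(g);m[225:278,345:400]=(g[225:278,345:400]<60)
# inner black disc: component at centre
n,l,st,ce=cv2.connectedComponentsWithStats(m,connectivity=4)
for i in range(1,n):
    if st[i][4]>100:
        ks,_=cv2.findContours((l==i).astype(np.uint8),cv2.RETR_EXTERNAL,cv2.CHAIN_APPROX_NONE);e=cv2.fitEllipse(ks[0]);print(i,st[i],e,onplane(f,*e[0],.005),onplane(f,*e[0],.015))
for z in(.005,.015):
  print(proj(f,(.4448,-.3351,z)),proj(s,(.4448,-.3351,z)))
```

```text
1 [355 234  34  35 345] ((371.33404541015625, 250.83335876464844), (32.734012603759766, 34.57585525512695), 144.17105102539062) [ 0.44469309 -0.33508146  0.005     ] [ 0.44403207 -0.33246449  0.015     ]
2 [361 239  23  23 407] ((372.2447814941406, 250.29147338867188), (21.33302116394043, 22.490081787109375), 137.12220764160156) [ 0.44619163 -0.33765543  0.005     ] [ 0.44551873 -0.33501805  0.015     ]
(np.float64(371.3390804391545), np.float64(250.79433599527047)) (np.float64(335.1980125949071), np.float64(146.74266472219173))
(np.float64(372.286383328657), np.float64(250.55627199197477)) (np.float64(335.633823702902), np.float64(144.35958769724317))
```

View pics/c2.png

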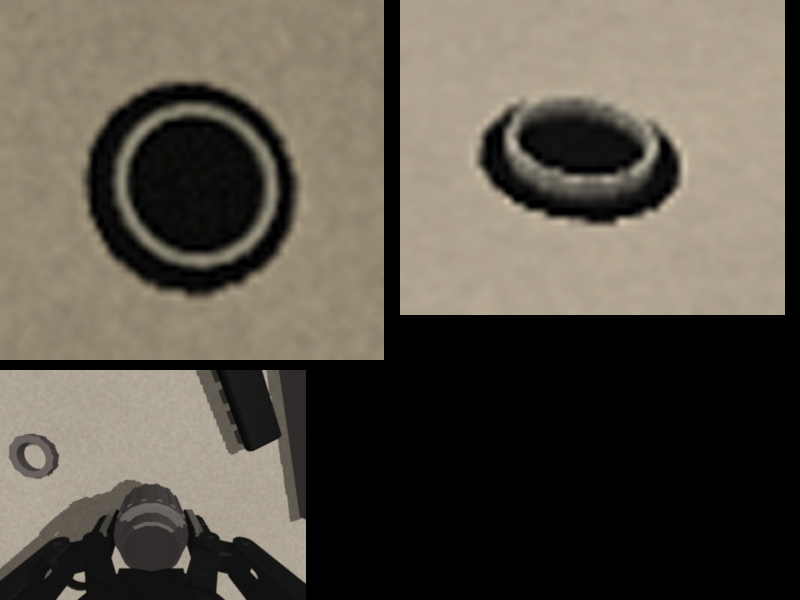

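Collar centre agrees in both views at about (0.445,−0.335); the collar shows at (372,250) in top and (336,145) in side. The bowl is held, so I carry it over.

```bash
python3 -m handwheel '[{"dp":[-0.04,-0.004,0],"delta_rot":[0,0,0]},{"dp":[-0.085,-0.009,0],"delta_rot":[0,0,0]},{"dp":[-0.13,-0.014,0],"delta_rot":[0,0,0]},{"dp":[-0.18,-0.019,0],"delta_rot":[0,0,0]},{"dp":[-0.23,-0.024,0],"delta_rot":[0,0,0]},{"dp":[-0.28,-0.029,0],"delta_rot":[0,0,0]},{"dp":[-0.325,-0.034,0],"delta_rot":[0,0,0]},{"dp":[-0.365,-0.038,0],"delta_rot":[0,0,0]},{"dp":[-0.391,-0.041,0],"delta_rot":[0,0,0]},{"dp":[-0.391,-0.041,0],"delta_rot":[0,0,0]},{"dp":[-0.391,-0.041,0],"delta_rot":[0,0,0]},{"dp":[-0.391,-0.041,0],"delta_rot":[0,0,0]}]'
python3 - <<'E'
from h import *
print(status.get_obs()["tcp_pos"],go((.4452,-.3351),.032))
f=vision.grab_frame("side");a=cv2.resize(f["img"][60:170,290:380],None,fx=5,fy=5,interpolation=cv2.INTER_CUBIC)
w=vision.grab_frame("wrist")
c=np.zeros((600,800,3),np.uint8);c[:550,:450]=a
i=cv2.resize(w["img"][150:384,150:350],None,fx=1.7,fy=1.7);c[:i.shape[0],455:455+i.shape[1]]=i
cv2.imwrite("pics/c3.png",c)
t=status.get_obs()["tcp_pos"];print(proj(w,t+[0,0,.043]),proj(f,t+[0,0,.043]),proj(f,t-[0,0,.026]))
E
```

```text
clock: 5.82
tcp_pos: [0.4447, -0.3333, 0.124]
orientation: [-2.574, -1.8, -0.001]
contact_force: [-0.0, -0.6, -1.0]
grip_width: 0.0548
gripper_force: 53.3
[ 0.44470628 -0.33330744  0.12399465] [-0.00159296  0.00112104  0.09199282]
(np.float64(253.1140670389532), np.float64(296.4792294891566)) (np.float64(342.9505439760562), np.float64(104.6103918511051)) (np.float64(339.4690691528732), np.float64(123.63682025178328))
```

View pics/c3.png

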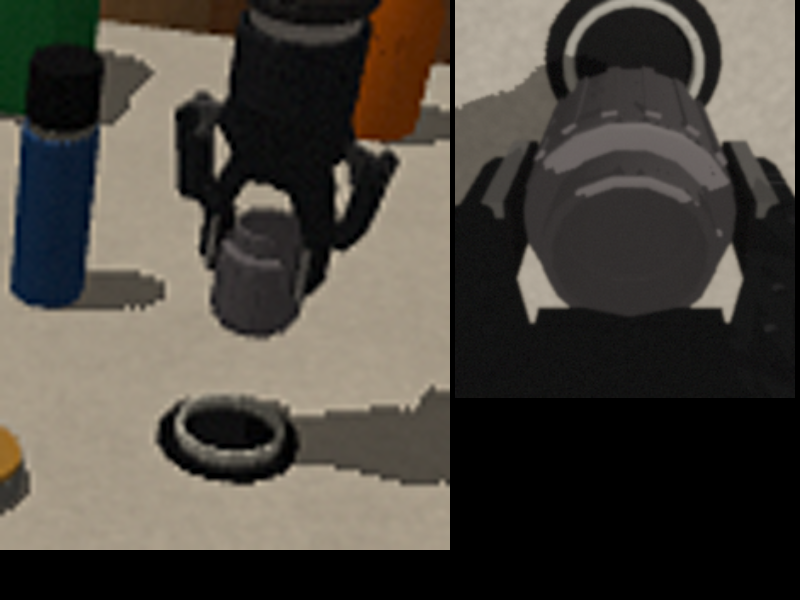

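The bowl hangs upright under the gripper. Its mouth is at (253,297) in the wrist picture, as predicted, and the collar sits below at side (336,145). Lowering and releasing.

```bash
python3 -m handwheel '[{"dp":[-0.001,0.001,0.03],"delta_rot":[0,0,0]},{"dp":[-0.001,0.001,0.06],"delta_rot":[0,0,0]},{"dp":[-0.001,0.001,0.075],"delta_rot":[0,0,0]},{"dp":[-0.001,0.001,0.085],"delta_rot":[0,0,0]},{"dp":[-0.001,0.001,0.09],"delta_rot":[0,0,0]},{"dp":[-0.001,0.001,0.092],"delta_rot":[0,0,0]},{"dp":[-0.001,0.001,0.092],"delta_rot":[0,0,0]},{"dp":[-0.001,0.001,0.092],"delta_rot":[0,0,0]}]'
```

```text
clock: 6.92
tcp_pos: [0.4449, -0.3364, 0.0328]
orientation: [2.576, 1.796, 0.0]
contact_force: [0.1, 0.1, -0.6]
grip_width: 0.0547
gripper_force: 53.3
```

```bash
python3 -m handwheel '[{"dp":[0,0,0.002],"delta_rot":[0,0,0]},{"dp":[0,0,0.002],"delta_rot":[0,0,0]},{"dp":[0,0,0.002],"delta_rot":[0,0,0]}]'; python3 -m handwheel '[{"dp":[0,0,0],"delta_rot":[0,0,0]},{"dp":[0,0,0],"delta_rot":[0,0,0]},{"dp":[0,0,0],"delta_rot":[0,0,0]},{"dp":[0,0,0],"delta_rot":[0,0,0]},{"dp":[0,0,0],"delta_rot":[0,0,0]}]' 1;  python3 -m handwheel '[{"dp":[0,0,-0.03],"delta_rot":[0,0,0]},{"dp":[0,0,-0.08],"delta_rot":[0,0,0]},{"dp":[0,0,-0.13],"delta_rot":[0,0,0]},{"dp":[0,0,-0.16],"delta_rot":[0,0,0]},{"dp":[0,0,-0.16],"delta_rot":[0,0,0]},{"dp":[0,0,-0.16],"delta_rot":[0,0,0]}]'
python3 - <<'E'
from h import *
w=vision.grab_frame("wrist");s=vision.grab_frame("side")
c=np.zeros((384,800,3),np.uint8);c[:,:512]=w["img"]
i=cv2.resize(s["img"][100:170,310:365],None,fx=5,fy=5,interpolation=cv2.INTER_CUBIC);c[:350,515:790]=i
cv2.imwrite("pics/c4.png",c)
print(status.get_obs()["tcp_pos"],[proj(w,(.445,-.335,z)) for z in(.005,.015,.060,.074)],proj(s,(.445,-.335,.074)))
print("seal",go((.438,-.102),.16))
E
```

```text
clock: 7.3
tcp_pos: [0.4449, -0.3365, 0.031]
orientation: [2.576, 1.796, 0.0]
contact_force: [-1.5, 0.4, 5.3]
grip_width: 0.0545
gripper_force: 53.8
clock: 7.92
tcp_pos: [0.4445, -0.3362, 0.0303]
orientation: [-2.577, -1.797, 0.0]
contact_force: [0.2, 0.8, -0.5]
grip_width: 0.0853
gripper_force: 0.0
clock: 8.68
tcp_pos: [0.444, -0.336, 0.1895]
orientation: [-2.576, -1.796, 0.001]
contact_force: [-0.6, 0.6, -0.3]
grip_width: 0.0855
gripper_force: 0.0
[ 0.44372805 -0.33574807  0.18887037] [(np.float64(253.2358948737963), np.float64(168.13444522149538)), (np.float64(253.25688296957574), np.float64(170.08651461410807)), (np.float64(253.36907686791056), np.float64(180.52149057757558)), (np.float64(253.4113710709912), np.float64(184.45520710842962))] (np.float64(338.24477341363007), np.float64(129.73101291950564))
seal [ 0.21733953 -0.08610332  0.02922698]
```

View pics/c4.png

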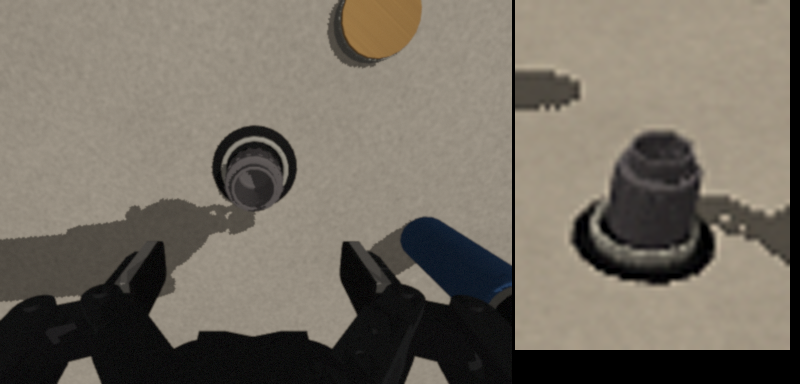

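The bowl stands in the collar (mouth at wrist (253,188), collar round it in both views). Next the seal.

```bash
python3 -m handwheel '[{"dp":[0.045,-0.018,0],"delta_rot":[0,0,0]},{"dp":[0.09,-0.036,0],"delta_rot":[0,0,0]},{"dp":[0.14,-0.055,0],"delta_rot":[0,0,0]},{"dp":[0.185,-0.073,0.02],"delta_rot":[0,0,0]},{"dp":[0.217,-0.086,0.04],"delta_rot":[0,0,0]},{"dp":[0.217,-0.086,0.06],"delta_rot":[0,0,0]},{"dp":[0.217,-0.086,0.06],"delta_rot":[0,0,0]},{"dp":[0.217,-0.086,0.06],"delta_rot":[0,0,0]},{"dp":[0.217,-0.086,0.06],"delta_rot":[0,0,0]}]'
python3 - <<'E'
from h import *
w=vision.grab_frame("wrist");t=status.get_obs()["tcp_pos"]
g=cv2.cvtColor(w["img"],cv2.COLOR_BGR2GRAY);g[225:]=255
m=(g<45).astype(np.uint8);ks,_=cv2.findContours(m,cv2.RETR_CCOMP,cv2.CHAIN_APPROX_NONE)
for k in ks:
    if cv2.contourArea(k)>600:
        e=cv2.fitEllipse(k);s=np.linalg.norm(onplane(w,*e[0],.008)-w["world_from_camera"][:3,3])/foc(w)*1000
        print(np.round(e[0],1),np.array(e[1])*s,onplane(w,*e[0],.016),onplane(w,*e[0],0.))
print(t,proj(w,(.438,-.102,.008)));cv2.imwrite("pics/w5.png",w["img"])
E
```

```text
clock: 9.9
tcp_pos: [0.4394, -0.1034, 0.1309]
orientation: [2.577, 1.795, 0.001]
contact_force: [0.0, -0.0, 0.9]
grip_width: 0.0853
gripper_force: 0.0
[252.6 182.2] [58.41100549 58.58200316] [ 0.44068982 -0.10015694  0.016     ] [ 4.39241895e-01 -1.04183223e-01  5.55111512e-17]
[252.5 181. ] [45.73989343 49.09853901] [ 0.44101358 -0.09905517  0.016     ] [ 0.43958582 -0.10301283  0.        ]
[ 0.4393221  -0.10338878  0.13085512] (np.float64(250.5014907268848), np.float64(182.74915597664133))
```

View pics/w5.png

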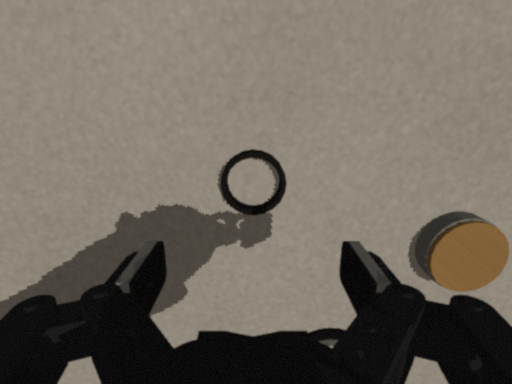

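The seal ring is centred at (252.6,182) with a diameter of about 59 mm, placing it at (0.440,−0.102). I descend and grip it gently near the fingertips.

```bash
python3 -m handwheel '[{"dp":[0.0015,0,0.04],"delta_rot":[0,0,0]},{"dp":[0.0015,0,0.08],"delta_rot":[0,0,0]},{"dp":[0.0015,0,0.105],"delta_rot":[0,0,0]},{"dp":[0.0015,0,0.12],"delta_rot":[0,0,0]},{"dp":[0.0015,0,0.128],"delta_rot":[0,0,0]},{"dp":[0.0015,0,0.132],"delta_rot":[0,0,0]},{"dp":[0.0015,0,0.132],"delta_rot":[0,0,0]},{"dp":[0.0015,0,0.132],"delta_rot":[0,0,0]}]' 1; python3 -m handwheel '[{"dp":[0,0,0],"delta_rot":[0,0,0]},{"dp":[0,0,0],"delta_rot":[0,0,0]},{"dp":[0,0,0],"delta_rot":[0,0,0]},{"dp":[0,0,0],"delta_rot":[0,0,0]},{"dp":[0,0,0],"delta_rot":[0,0,0]},{"dp":[0,0,0],"delta_rot":[0,0,0]}]' 0 25
```

```text
clock: 10.95
tcp_pos: [0.4399, -0.1016, -0.0012]
orientation: [2.576, 1.796, 0.001]
contact_force: [-0.4, 0.4, -0.1]
grip_width: 0.0855
gripper_force: 0.0
clock: 11.7
tcp_pos: [0.4396, -0.1016, -0.001]
orientation: [2.576, 1.796, 0.0]
contact_force: [-1.5, 0.0, 8.6]
grip_width: 0.0593
gripper_force: 24.8
```

```bash
python3 -m handwheel '[{"dp":[0,0,-0.02],"delta_rot":[0,0,0]},{"dp":[0,0,-0.06],"delta_rot":[0,0,0]},{"dp":[0,0,-0.11],"delta_rot":[0,0,0]},{"dp":[0,0,-0.14],"delta_rot":[0,0,0]},{"dp":[0,0,-0.14],"delta_rot":[0,0,0]},{"dp":[0,0,-0.14],"delta_rot":[0,0,0]}]'
python3 - <<'E'
from h import *
w=vision.grab_frame("wrist");t=status.get_obs()["tcp_pos"];cv2.imwrite("pics/w6.png",w["img"][150:])
print(t,go((.4447,-.3364)),[proj(w,t+[0,0,z]) for z in (.001,.017)])
E
```

```text
clock: 12.45
tcp_pos: [0.4388, -0.1016, 0.1377]
orientation: [-2.577, -1.796, 0.001]
contact_force: [-0.4, 0.0, -0.3]
grip_width: 0.0596
gripper_force: 27.1
[ 0.43850411 -0.10142254  0.13727902] [-2.18346038e-01  8.70505239e-02 -8.70636590e-05] [(np.float64(252.30038874383777), np.float64(245.30700222134755)), (np.float64(252.28672223860312), np.float64(260.9059016006595))]
```

View pics/w6.png

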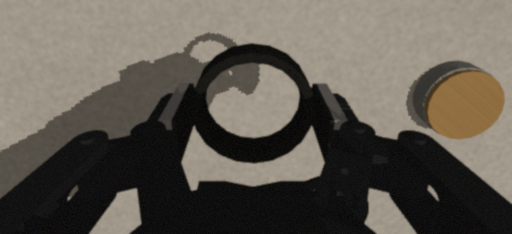

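The seal is held level and centred between the pads at about (252,258) in the full frame. Carrying it over the bowl.

```bash
python3 -m handwheel '[{"dp":[-0.04,0.016,0],"delta_rot":[0,0,0]},{"dp":[-0.085,0.034,0],"delta_rot":[0,0,0]},{"dp":[-0.13,0.052,0],"delta_rot":[0,0,0]},{"dp":[-0.175,0.07,0],"delta_rot":[0,0,0]},{"dp":[-0.205,0.082,0],"delta_rot":[0,0,0]},{"dp":[-0.2185,0.087,0],"delta_rot":[0,0,0]},{"dp":[-0.2185,0.087,0],"delta_rot":[0,0,0]},{"dp":[-0.2185,0.087,0.02],"delta_rot":[0,0,0]},{"dp":[-0.2185,0.087,0.04],"delta_rot":[0,0,0]},{"dp":[-0.2185,0.087,0.04],"delta_rot":[0,0,0]},{"dp":[-0.2185,0.087,0.04],"delta_rot":[0,0,0]}]'
python3 - <<'E'
from h import *
w=vision.grab_frame("wrist");s=vision.grab_frame("side");t=status.get_obs()["tcp_pos"]
c=np.zeros((480,800,3),np.uint8)
i=cv2.resize(w["img"][150:330,140:360],None,fx=2,fy=2,interpolation=cv2.INTER_CUBIC);c[:360,:440]=i
i=cv2.resize(s["img"][90:170,300:370],None,fx=5,fy=5,interpolation=cv2.INTER_CUBIC);c[:400,445:795]=i
cv2.imwrite("pics/c7.png",c)
print(t,go((.4447,-.3364),.059),[proj(w,t+[0,0,z]) for z in (.001,.017)],proj(w,(.4447,-.3364,.074)))
E
```

```text
clock: 13.88
tcp_pos: [0.4461, -0.3355, 0.0989]
orientation: [2.576, 1.799, 0.001]
contact_force: [0.4, -0.4, -0.7]
grip_width: 0.0594
gripper_force: 27.1
[ 0.44618765 -0.33630108  0.09920529] [-0.00059869 -0.00141647  0.04020353] [(np.float64(253.48142768867623), np.float64(247.2308228042051)), (np.float64(253.63890182995644), np.float64(263.07391756484276))] (np.float64(251.04596039656235), np.float64(228.00618373783738))
```

View pics/c7.png

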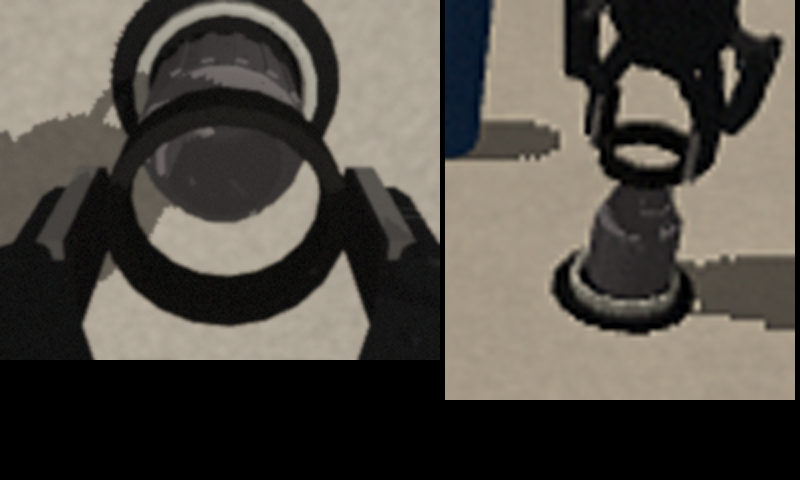

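The seal and the neck share the same column (about 253.5), and their row estimates agree within about 1 mm. Lowering.

```bash
python3 -m handwheel '[{"dp":[-0.001,0,0.01],"delta_rot":[0,0,0]},{"dp":[-0.001,0,0.02],"delta_rot":[0,0,0]},{"dp":[-0.001,0,0.027],"delta_rot":[0,0,0]},{"dp":[-0.001,0,0.033],"delta_rot":[0,0,0]},{"dp":[-0.001,0,0.038],"delta_rot":[0,0,0]},{"dp":[-0.001,0,0.039],"delta_rot":[0,0,0]},{"dp":[-0.001,0,0.039],"delta_rot":[0,0,0]},{"dp":[-0.001,0,0.039],"delta_rot":[0,0,0]}]'
```

```text
clock: 14.98
tcp_pos: [0.4453, -0.3376, 0.0595]
orientation: [2.577, 1.797, 0.0]
contact_force: [-0.1, 0.3, 0.3]
grip_width: 0.0592
gripper_force: 27.1
```

```bash
python3 -m handwheel '[{"dp":[0,0,0.001],"delta_rot":[0,0,0]},{"dp":[0,0,0.001],"delta_rot":[0,0,0]}]'; python3 -m handwheel '[{"dp":[0,0,0],"delta_rot":[0,0,0]},{"dp":[0,0,0],"delta_rot":[0,0,0]},{"dp":[0,0,0],"delta_rot":[0,0,0]},{"dp":[0,0,0],"delta_rot":[0,0,0]}]' 1;  python3 -m handwheel '[{"dp":[0,0,-0.02],"delta_rot":[0,0,0]},{"dp":[0,0,-0.06],"delta_rot":[0,0,0]},{"dp":[0,0,-0.11],"delta_rot":[0,0,0]},{"dp":[0,0,-0.13],"delta_rot":[0,0,0]},{"dp":[0,0,-0.13],"delta_rot":[0,0,0]},{"dp":[0,0,-0.13],"delta_rot":[0,0,0]}]'
python3 - <<'E'
from h import *
w=vision.grab_frame("wrist");s=vision.grab_frame("side");t=status.get_obs()["tcp_pos"]
c=np.zeros((400,800,3),np.uint8)
i=cv2.resize(w["img"][110:230,190:320],None,fx=3.3,fy=3.3,interpolation=cv2.INTER_CUBIC)[:396,:440];c[:396,:i.shape[1]]=i
i=cv2.resize(s["img"][90:170,300:370],None,fx=5,fy=5,interpolation=cv2.INTER_CUBIC);c[:400,445:795]=i
cv2.imwrite("pics/c8.png",c)
print(t,[proj(w,(.4450,-.337,z)) for z in (.060,.076)],go((.6207,.2324),.19))
E
```

```text
clock: 15.22
tcp_pos: [0.4454, -0.3376, 0.0591]
orientation: [2.576, 1.796, -0.0]
contact_force: [-2.3, 0.2, 7.6]
grip_width: 0.0594
gripper_force: 27.7
clock: 15.72
tcp_pos: [0.4452, -0.3375, 0.0582]
orientation: [-2.577, -1.797, -0.0]
contact_force: [-0.6, -0.7, 1.2]
grip_width: 0.0855
gripper_force: 0.0
clock: 16.48
tcp_pos: [0.4445, -0.3372, 0.1872]
orientation: [-2.576, -1.796, 0.001]
contact_force: [0.3, -0.1, -0.1]
grip_width: 0.0857
gripper_force: 0.0
[ 0.44436473 -0.33701257  0.18679762] [(np.float64(253.26016815594343), np.float64(182.11327413790607)), (np.float64(253.29353632746427), np.float64(186.76523821410268))] [ 0.59526975 -0.03133335 -0.00268335]
```

View pics/c8.png

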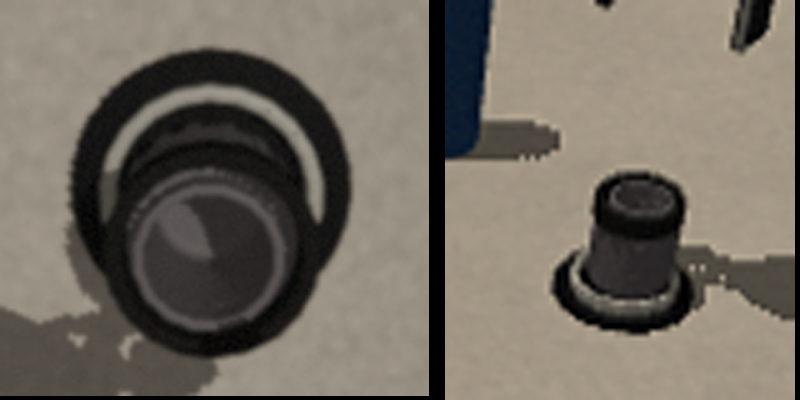

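The seal lies flat round the neck, centred on (253.9,186.4) as predicted. On to the dip tube.

```bash
python3 -m handwheel '[{"dp":[0.045,-0.002,0],"delta_rot":[0,0,0]},{"dp":[0.1,-0.005,0],"delta_rot":[0,0,0]},{"dp":[0.155,-0.008,0],"delta_rot":[0,0,0]},{"dp":[0.21,-0.011,0],"delta_rot":[0,0,0]},{"dp":[0.265,-0.014,0],"delta_rot":[0,0,0]},{"dp":[0.32,-0.017,0],"delta_rot":[0,0,0]},{"dp":[0.375,-0.02,0],"delta_rot":[0,0,0]},{"dp":[0.43,-0.023,0],"delta_rot":[0,0,0]},{"dp":[0.485,-0.026,0],"delta_rot":[0,0,0]},{"dp":[0.535,-0.028,0],"delta_rot":[0,0,0]},{"dp":[0.575,-0.03,0],"delta_rot":[0,0,0]},{"dp":[0.595,-0.031,0],"delta_rot":[0,0,0]}]';python3 -m handwheel '[{"dp":[0,0,0],"delta_rot":[0,0,0]},{"dp":[0,0,0],"delta_rot":[0,0,0]},{"dp":[0,0,0],"delta_rot":[0,0,0]}]'
python3 - <<'E'
from h import *
w=vision.grab_frame("wrist");t=status.get_obs()["tcp_pos"]
cv2.imwrite("pics/w9.png",cv2.resize(w["img"][60:300,130:380],None,fx=2,fy=2))
print(t,[proj(w,(.6207,.2324,z)) for z in (0,.036,.076)])
E
```

```text
clock: 18.08
tcp_pos: [0.6211, 0.2341, 0.1869]
orientation: [-2.573, -1.8, 0.002]
contact_force: [-0.1, 0.1, -0.5]
grip_width: 0.0854
gripper_force: 0.0
clock: 18.45
tcp_pos: [0.622, 0.2292, 0.1883]
orientation: [2.578, 1.793, -0.001]
contact_force: [0.3, 0.7, 0.8]
grip_width: 0.0854
gripper_force: 0.0
[0.62200478 0.22959326 0.18841556] [(np.float64(250.34422202520346), np.float64(166.1058386627987)), (np.float64(250.15312727026713), np.float64(173.45459312553012)), (np.float64(249.8821452351387), np.float64(183.87549892503088))]
```

View pics/w9.png

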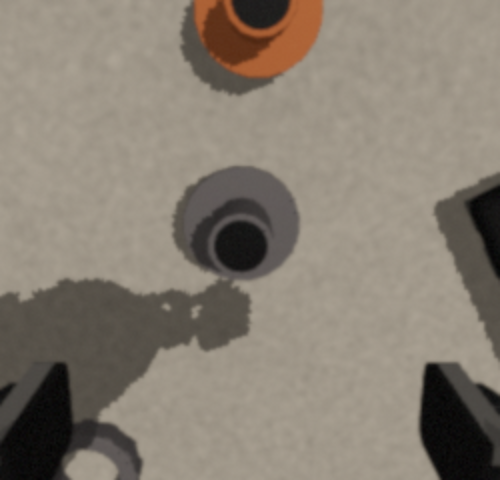

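The stem top is at (250,183), matching the prediction, and the orange decoy is well clear at the upper edge. Descend and grip the stem.

```bash
python3 -m handwheel '[{"dp":[0.003,-0.0025,0.03],"delta_rot":[0,0,0]},{"dp":[0.003,-0.0025,0.07],"delta_rot":[0,0,0]},{"dp":[0.003,-0.0025,0.11],"delta_rot":[0,0,0]},{"dp":[0.003,-0.0025,0.135],"delta_rot":[0,0,0]},{"dp":[0.003,-0.0025,0.146],"delta_rot":[0,0,0]},{"dp":[0.003,-0.0025,0.146],"delta_rot":[0,0,0]},{"dp":[0.003,-0.0025,0.146],"delta_rot":[0,0,0]}]'; python3 -m handwheel '[{"dp":[0,0,0],"delta_rot":[0,0,0]},{"dp":[0,0,0],"delta_rot":[0,0,0]},{"dp":[0,0,0],"delta_rot":[0,0,0]},{"dp":[0,0,0],"delta_rot":[0,0,0]},{"dp":[0,0,0],"delta_rot":[0,0,0]},{"dp":[0,0,0],"delta_rot":[0,0,0]},{"dp":[0,0,0],"delta_rot":[0,0,0]},{"dp":[0,0,0],"delta_rot":[0,0,0]}]' 0 50; python3 -m handwheel '[{"dp":[0,0,-0.02],"delta_rot":[0,0,0]},{"dp":[0,0,-0.06],"delta_rot":[0,0,0]},{"dp":[0,0,-0.11],"delta_rot":[0,0,0]},{"dp":[0,0,-0.15],"delta_rot":[0,0,0]},{"dp":[0,0,-0.15],"delta_rot":[0,0,0]},{"dp":[0,0,-0.15],"delta_rot":[0,0,0]}]'
python3 - <<'E'
from h import *
print(go((.4453,-.3368)))
E
```

```text
clock: 19.38
tcp_pos: [0.6214, 0.2355, 0.0437]
orientation: [2.577, 1.796, 0.003]
contact_force: [0.5, 0.3, 1.1]
grip_width: 0.0856
gripper_force: 0.0
clock: 20.38
tcp_pos: [0.6207, 0.2353, 0.0426]
orientation: [2.577, 1.797, 0.001]
contact_force: [-1.6, -0.2, 4.2]
grip_width: 0.0285
gripper_force: 49.1
clock: 21.12
tcp_pos: [0.6201, 0.2348, 0.1922]
orientation: [2.577, 1.797, -0.001]
contact_force: [-0.8, -0.2, -1.3]
grip_width: 0.0288
gripper_force: 49.4
[-5.96808434e-01  3.36016047e-02  3.28056274e-04]
```

```bash
python3 -m handwheel '[{"dp":[-0.045,0.0025,0],"delta_rot":[0,0,0]},{"dp":[-0.1,0.0055,0],"delta_rot":[0,0,0]},{"dp":[-0.155,0.0085,0],"delta_rot":[0,0,0]},{"dp":[-0.21,0.0115,0],"delta_rot":[0,0,0]},{"dp":[-0.265,0.015,0],"delta_rot":[0,0,0]},{"dp":[-0.32,0.018,0],"delta_rot":[0,0,0]},{"dp":[-0.375,0.021,0],"delta_rot":[0,0,0]},{"dp":[-0.43,0.024,0],"delta_rot":[0,0,0]},{"dp":[-0.485,0.027,0],"delta_rot":[0,0,0]},{"dp":[-0.535,0.03,0],"delta_rot":[0,0,0]},{"dp":[-0.575,0.0325,0],"delta_rot":[0,0,0]},{"dp":[-0.597,0.0335,0],"delta_rot":[0,0,0]}]';python3 -m handwheel '[{"dp":[0,0,0],"delta_rot":[0,0,0]},{"dp":[0,0,0.03],"delta_rot":[0,0,0]},{"dp":[0,0,0.05],"delta_rot":[0,0,0]},{"dp":[0,0,0.05],"delta_rot":[0,0,0]},{"dp":[0,0,0.05],"delta_rot":[0,0,0]},{"dp":[0,0,0.05],"delta_rot":[0,0,0]}]'
python3 - <<'E'
from h import *
w=vision.grab_frame("wrist");s=vision.grab_frame("side");t=status.get_obs()["tcp_pos"]
c=np.zeros((500,800,3),np.uint8)
i=cv2.resize(w["img"][130:380,140:360],None,fx=2,fy=2,interpolation=cv2.INTER_CUBIC);c[:500,:440]=i
i=cv2.resize(s["img"][70:170,300:370],None,fx=5,fy=5,interpolation=cv2.INTER_CUBIC);c[:500,445:795]=i
cv2.imwrite("pics/c10.png",c)
print(t,go((.4453,-.3368),.089),[proj(w,t+[0,0,z]) for z in (-.0066,.0334)],proj(w,(.4453,-.3368,.076)),[proj(s,t+[0,0,z]) for z in(-.0426,.0334)],proj(s,(.4453,-.3368,.076)))
E
```

```text
clock: 22.62
tcp_pos: [0.4431, -0.3387, 0.1907]
orientation: [-2.578, -1.791, 0.003]
contact_force: [-0.6, 0.6, -1.3]
grip_width: 0.0287
gripper_force: 49.4
clock: 23.38
tcp_pos: [0.4462, -0.3365, 0.1433]
orientation: [2.575, 1.797, 0.001]
contact_force: [0.6, -1.1, -1.7]
grip_width: 0.0287
gripper_force: 49.4
[ 0.44599134 -0.33668397  0.14310312] [-0.00032804 -0.00068062  0.05410238] [(np.float64(252.48727472281706), np.float64(239.60588412147774)), (np.float64(252.7337534768614), np.float64(281.79931327706186))] (np.float64(251.4608406202414), np.float64(204.0073851681246)) [(np.float64(339.27938331531305), np.float64(122.49915381109126)), (np.float64(343.11946050462785), np.float64(101.40892353927603))] (np.float64(338.3303772044144), np.float64(128.9108505313102))
```

View pics/c10.png

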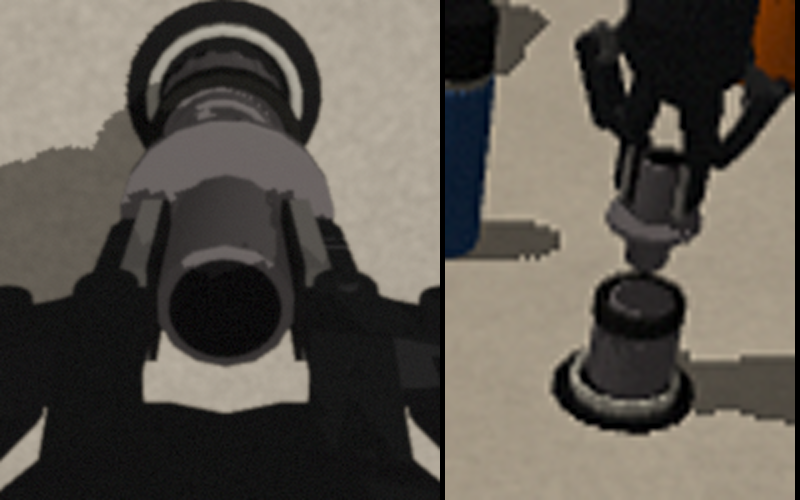

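The tube hangs upright above the bowl. Its stem top is at wrist (253,285), so it sits about 1.5 mm towards tool −x. I correct for that while lowering.

```bash
python3 -m handwheel '[{"dp":[0.0012,0,0.008],"delta_rot":[0,0,0]},{"dp":[0.0012,0,0.016],"delta_rot":[0,0,0]},{"dp":[0.0012,0,0.024],"delta_rot":[0,0,0]},{"dp":[0.0012,0,0.032],"delta_rot":[0,0,0]},{"dp":[0.0012,0,0.04],"delta_rot":[0,0,0]},{"dp":[0.0012,0,0.046],"delta_rot":[0,0,0]},{"dp":[0.0012,0,0.05],"delta_rot":[0,0,0]},{"dp":[0.0012,0,0.052],"delta_rot":[0,0,0]},{"dp":[0.0012,0,0.052],"delta_rot":[0,0,0]},{"dp":[0.0012,0,0.052],"delta_rot":[0,0,0]}]'
```

```text
clock: 24.72
tcp_pos: [0.4461, -0.3355, 0.0905]
orientation: [2.577, 1.797, 0.0]
contact_force: [-0.3, -0.6, -1.2]
grip_width: 0.0287
gripper_force: 49.4
```

```bash
python3 -m handwheel '[{"dp":[0,0,0.001],"delta_rot":[0,0,0]},{"dp":[0,0,0.002],"delta_rot":[0,0,0]},{"dp":[0,0,0.002],"delta_rot":[0,0,0]}]'; python3 -m handwheel '[{"dp":[0,0,0],"delta_rot":[0,0,0]},{"dp":[0,0,0],"delta_rot":[0,0,0]},{"dp":[0,0,0],"delta_rot":[0,0,0]},{"dp":[0,0,0],"delta_rot":[0,0,0]},{"dp":[0,0,0],"delta_rot":[0,0,0]}]' 1;  python3 -m handwheel '[{"dp":[0,0,-0.02],"delta_rot":[0,0,0]},{"dp":[0,0,-0.05],"delta_rot":[0,0,0]},{"dp":[0,0,-0.09],"delta_rot":[0,0,0]},{"dp":[0,0,-0.13],"delta_rot":[0,0,0]},{"dp":[0,0,-0.14],"delta_rot":[0,0,0]},{"dp":[0,0,-0.14],"delta_rot":[0,0,0]},{"dp":[0,0,-0.14],"delta_rot":[0,0,0]}]'
python3 - <<'E'
from h import *
w=vision.grab_frame("wrist");s=vision.grab_frame("side");t=status.get_obs()["tcp_pos"]
c=np.zeros((400,800,3),np.uint8)
i=cv2.resize(w["img"][110:230,190:320],None,fx=3.3,fy=3.3,interpolation=cv2.INTER_CUBIC)[:396,:440];c[:396,:i.shape[1]]=i
i=cv2.resize(s["img"][90:170,300:370],None,fx=5,fy=5,interpolation=cv2.INTER_CUBIC);c[:400,445:795]=i
cv2.imwrite("pics/c11.png",c)
print(t,[proj(w,(.4453,-.3368,z)) for z in (.082,.122)],[proj(s,(.4453,-.3368,z)) for z in (.082,.122)],go((.4705,.1118),.16))
E
```

```text
clock: 25.1
tcp_pos: [0.446, -0.3356, 0.0888]
orientation: [2.577, 1.797, -0.0]
contact_force: [-1.1, 0.7, 5.1]
grip_width: 0.0286
gripper_force: 49.7
clock: 25.72
tcp_pos: [0.4459, -0.3355, 0.0883]
orientation: [2.577, 1.797, 0.0]
contact_force: [-0.1, -0.1, 0.3]
grip_width: 0.0851
gripper_force: 0.0
clock: 26.6
tcp_pos: [0.4451, -0.335, 0.2268]
orientation: [-2.575, -1.796, 0.001]
contact_force: [-0.6, -0.3, -0.7]
grip_width: 0.0856
gripper_force: 0.0
[ 0.44518081 -0.33503703  0.2268082 ] [(np.float64(253.73646384070847), np.float64(179.49666230823368)), (np.float64(253.8543441778883), np.float64(190.97703492376093))] [(np.float64(338.6131549317013), np.float64(127.36207332925899)), (np.float64(340.5511215985156), np.float64(116.7478052937445))] [ 0.42798824 -0.13054554  0.06746598]
```

View pics/c11.png

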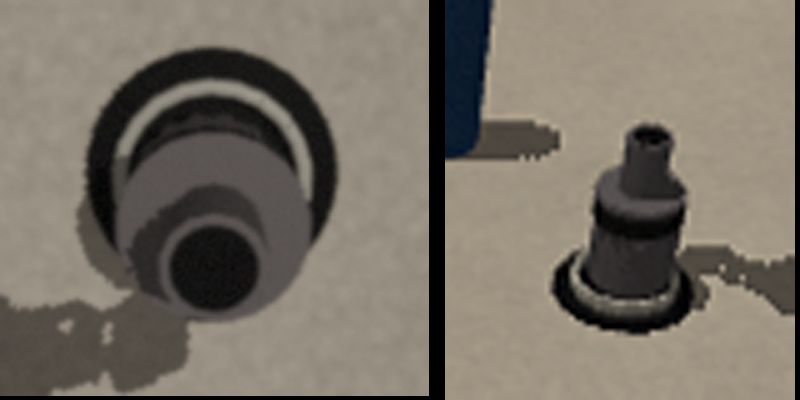

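The dip tube is seated: flange flat on the seal, stem top at (254.5,191.2) as predicted. That was the last allowed picture, so the nut is done numerically.

```bash
python3 -m handwheel '[{"dp":[0.045,-0.014,0],"delta_rot":[0,0,0]},{"dp":[0.095,-0.029,0],"delta_rot":[0,0,0]},{"dp":[0.15,-0.046,0],"delta_rot":[0,0,0]},{"dp":[0.205,-0.062,0],"delta_rot":[0,0,0]},{"dp":[0.26,-0.079,0],"delta_rot":[0,0,0]},{"dp":[0.315,-0.096,0.02],"delta_rot":[0,0,0]},{"dp":[0.365,-0.111,0.04],"delta_rot":[0,0,0]},{"dp":[0.405,-0.123,0.06],"delta_rot":[0,0,0]},{"dp":[0.428,-0.1305,0.09],"delta_rot":[0,0,0]},{"dp":[0.428,-0.1305,0.097],"delta_rot":[0,0,0]},{"dp":[0.428,-0.1305,0.097],"delta_rot":[0,0,0]},{"dp":[0.428,-0.1305,0.097],"delta_rot":[0,0,0]}]';python3 -m handwheel '[{"dp":[0,0,0],"delta_rot":[0,0,0]},{"dp":[0,0,0],"delta_rot":[0,0,0]}]'
cat > nut.py <<'E'
from h import *
w=vision.grab_frame("wrist");t=status.get_obs()["tcp_pos"]
a=w["img"].astype(int);g=cv2.GaussianBlur(cv2.cvtColor(w["img"],cv2.COLOR_BGR2GRAY),(3,3),0)
sat=a.max(2)-a.min(2)
cv2.imwrite("pics/n.png",w["img"])
u0,v0=map(int,proj(w,(.4705,.1118,.009)));print(t,"pred",u0,v0)
for du in range(-45,46,3): print(g[v0,u0+du],sat[v0,u0+du],end=" | ")
print()
for dv in range(-45,46,3): print(g[v0+dv,u0],sat[v0+dv,u0],end=" | ")
E
python3 nut.py
```

```text
clock: 28.2
tcp_pos: [0.472, 0.1101, 0.1319]
orientation: [2.578, 1.794, 0.001]
contact_force: [0.7, 0.1, -0.6]
grip_width: 0.0855
gripper_force: 0.0
clock: 28.45
tcp_pos: [0.4718, 0.1108, 0.1318]
orientation: [2.577, 1.795, 0.001]
contact_force: [-0.1, 0.2, -0.7]
grip_width: 0.0856
gripper_force: 0.0
[0.47174238 0.11091391 0.13172011] pred 250 183
139 21 | 134 20 | 134 21 | 133 21 | 78 13 | 74 6 | 77 6 | 79 5 | 79 7 | 72 7 | 138 21 | 137 21 | 136 21 | 137 21 | 138 21 | 138 22 | 137 20 | 134 21 | 137 21 | 137 21 | 138 21 | 132 20 | 77 14 | 56 10 | 66 6 | 78 8 | 79 8 | 80 7 | 105 14 | 135 20 | 136 21 | 
135 21 | 137 21 | 135 21 | 72 8 | 72 7 | 84 8 | 82 7 | 79 8 | 86 11 | 134 20 | 134 20 | 133 20 | 136 21 | 140 21 | 138 22 | 138 22 | 137 21 | 139 21 | 137 21 | 137 21 | 119 20 | 50 4 | 59 5 | 80 7 | 78 7 | 67 7 | 67 12 | 73 13 | 72 13 | 72 13 | 75 13 |
```

Run:
```python
from h import *
w=vision.grab_frame("wrist");t=status.get_obs()["tcp_pos"];a=w["img"].astype(int)
sat=cv2.GaussianBlur((a.max(2)-a.min(2)).astype(np.uint8),(3,3),0)
m=(sat<=10).astype(np.uint8);m[235:]=0;m[:,:195]=0;m[:,310:]=0
ks,_=cv2.findContours(m,cv2.RETR_CCOMP,cv2.CHAIN_APPROX_NONE)
for k in ks:
    if cv2.contourArea(k)>600:
        e=cv2.fitEllipse(k);s=np.linalg.norm(onplane(w,*e[0],.009)-w["world_from_camera"][:3,3])/foc(w)*1000
        print(np.round(e[0],1),np.round(np.array(e[1])*s,1),onplane(w,*e[0],.009).round(4))
        p=onplane(w,*e[0],.009); print(go(p[:2],-.002))
```

```text
[253.4 181.8] [62.4 62.6] [0.4732 0.1123 0.009 ]
[0.00167516 0.00092741 0.13363775]
[253.2 180.8] [36.5 39.5] [0.4733 0.1133 0.009 ]
[0.002662   0.00069739 0.1336378 ]
```

```bash
python3 -m handwheel '[{"dp":[0.002,0.001,0.04],"delta_rot":[0,0,0]},{"dp":[0.002,0.001,0.08],"delta_rot":[0,0,0]},{"dp":[0.002,0.001,0.105],"delta_rot":[0,0,0]},{"dp":[0.002,0.001,0.12],"delta_rot":[0,0,0]},{"dp":[0.002,0.001,0.128],"delta_rot":[0,0,0]},{"dp":[0.002,0.001,0.133],"delta_rot":[0,0,0]},{"dp":[0.002,0.001,0.133],"delta_rot":[0,0,0]},{"dp":[0.002,0.001,0.133],"delta_rot":[0,0,0]}]' 1; python3 -m handwheel '[{"dp":[0,0,0],"delta_rot":[0,0,0]},{"dp":[0,0,0],"delta_rot":[0,0,0]},{"dp":[0,0,0],"delta_rot":[0,0,0]},{"dp":[0,0,0],"delta_rot":[0,0,0]},{"dp":[0,0,0],"delta_rot":[0,0,0]},{"dp":[0,0,0],"delta_rot":[0,0,0]}]' 0 30; python3 -m handwheel '[{"dp":[0,0,-0.02],"delta_rot":[0,0,0]},{"dp":[0,0,-0.06],"delta_rot":[0,0,0]},{"dp":[0,0,-0.11],"delta_rot":[0,0,0]},{"dp":[0,0,-0.16],"delta_rot":[0,0,0]},{"dp":[0,0,-0.18],"delta_rot":[0,0,0]},{"dp":[0,0,-0.18],"delta_rot":[0,0,0]},{"dp":[0,0,-0.18],"delta_rot":[0,0,0]}]'
cat > held.py <<'E'
from h import *
w=vision.grab_frame("wrist");t=status.get_obs()["tcp_pos"];a=w["img"].astype(int)
sat=cv2.GaussianBlur((a.max(2)-a.min(2)).astype(np.uint8),(3,3),0)
m=(sat<=10).astype(np.uint8)
print("tcp",t,"to stack",go((.4455,-.3368)),"pred top/bottom",[np.round(proj(w,t+[0,0,z]),1) for z in (.019,.001)])
ks,_=cv2.findContours(m,cv2.RETR_CCOMP,cv2.CHAIN_APPROX_NONE)
for k in ks:
    if cv2.contourArea(k)>500: print(cv2.contourArea(k),np.round(cv2.boundingRect(k)),np.round(cv2.fitEllipse(k)[0],1),np.round(cv2.fitEllipse(k)[1],1))
E
python3 held.py
```

```text
clock: 29.55
tcp_pos: [0.4735, 0.1129, -0.0011]
orientation: [2.577, 1.796, 0.002]
contact_force: [-0.3, -0.2, 1.1]
grip_width: 0.0855
gripper_force: 0.0
clock: 30.3
tcp_pos: [0.4734, 0.1128, -0.0008]
orientation: [2.576, 1.796, 0.001]
contact_force: [-2.3, -0.2, 9.0]
grip_width: 0.0613
gripper_force: 30.3
clock: 31.18
tcp_pos: [0.4723, 0.1124, 0.1773]
orientation: [-2.577, -1.797, 0.002]
contact_force: [-0.2, -0.3, -0.1]
grip_width: 0.0617
gripper_force: 32.9
tcp [0.47219657 0.11239917 0.17707762] to stack [-4.30734015e-01  1.30233300e-01  3.16860114e-04] pred top/bottom [array([252.5, 263.4]), array([252.5, 245.6])]
55993.0 [  0 190 512 194] [253.8 311.7] [193.4 483.8]
4549.5 [178 277 150  66] [252.5 307.5] [ 69.7 154.2]
3608.5 [213 221  80  61] [252.5 251. ] [59.1 78.1]
```

The nut is held on centre (hole at (252.5,251), predicted about (252.5,252.5)). Carrying it over.

```bash
python3 -m handwheel '[{"dp":[-0.045,0.0135,0],"delta_rot":[0,0,0]},{"dp":[-0.095,0.0285,0],"delta_rot":[0,0,0]},{"dp":[-0.15,0.045,0],"delta_rot":[0,0,0]},{"dp":[-0.205,0.062,0],"delta_rot":[0,0,0]},{"dp":[-0.26,0.0785,0],"delta_rot":[0,0,0]},{"dp":[-0.315,0.095,0],"delta_rot":[0,0,0]},{"dp":[-0.365,0.1105,0],"delta_rot":[0,0,0]},{"dp":[-0.405,0.1225,0],"delta_rot":[0,0,0]},{"dp":[-0.431,0.1305,0],"delta_rot":[0,0,0]},{"dp":[-0.431,0.1305,0],"delta_rot":[0,0,0]},{"dp":[-0.431,0.1305,0.02],"delta_rot":[0,0,0]},{"dp":[-0.431,0.1305,0.035],"delta_rot":[0,0,0]}]';python3 -m handwheel '[{"dp":[0,0,0],"delta_rot":[0,0,0]},{"dp":[0,0,0],"delta_rot":[0,0,0]},{"dp":[0,0,0],"delta_rot":[0,0,0]},{"dp":[0,0,0],"delta_rot":[0,0,0]}]'
python3 - <<'E'
from h import *
print(status.get_obs()["tcp_pos"],go((.4455,-.3368),.082))
w=vision.grab_frame("wrist");g=cv2.cvtColor(w["img"],cv2.COLOR_BGR2GRAY)
cv2.imwrite("pics/n2.png",w["img"])
q=proj(w,(.4455,-.3368,.122));print("stem top pred",q)
m=(g<42).astype(np.uint8);m[:int(q[1])-40]=0;m[int(q[1])+45:]=0;m[:,:215]=0;m[:,290:]=0
ks,_=cv2.findContours(m,cv2.RETR_EXTERNAL,cv2.CHAIN_APPROX_NONE)
for k in ks:
    if cv2.contourArea(k)>200: print(cv2.contourArea(k),cv2.boundingRect(k),cv2.fitEllipse(k))
E
```

```text
clock: 32.72
tcp_pos: [0.4462, -0.335, 0.1417]
orientation: [-2.574, -1.798, 0.001]
contact_force: [0.2, -0.2, -0.2]
grip_width: 0.0616
gripper_force: 32.9
clock: 33.22
tcp_pos: [0.4468, -0.3369, 0.1438]
orientation: [2.576, 1.796, 0.0]
contact_force: [0.1, -0.3, -0.0]
grip_width: 0.0615
gripper_force: 32.9
[ 0.44680915 -0.33688361  0.14384487] [-0.00035514 -0.00131698  0.06184374]
stem top pred (np.float64(250.67081398307815), np.float64(228.58618914429945))
686.0 (232, 224, 40, 24) ((251.5097198486328, 234.63949584960938), (22.967424392700195, 39.305450439453125), 87.46004486083984)
```

```bash
python3 -m handwheel '[{"dp":[0,-0.0008,0.008],"delta_rot":[0,0,0]},{"dp":[0,-0.0008,0.016],"delta_rot":[0,0,0]},{"dp":[0,-0.0008,0.022],"delta_rot":[0,0,0]},{"dp":[0,-0.0008,0.028],"delta_rot":[0,0,0]},{"dp":[0,-0.0008,0.034],"delta_rot":[0,0,0]},{"dp":[0,-0.0008,0.041],"delta_rot":[0,0,0]},{"dp":[0,-0.0008,0.048],"delta_rot":[0,0,0]},{"dp":[0,-0.0008,0.054],"delta_rot":[0,0,0]},{"dp":[0,-0.0008,0.058],"delta_rot":[0,0,0]},{"dp":[0,-0.0008,0.06],"delta_rot":[0,0,0]},{"dp":[0,-0.0008,0.06],"delta_rot":[0,0,0]},{"dp":[0,-0.0008,0.06],"delta_rot":[0,0,0]}]'
```

```text
clock: 34.78
tcp_pos: [0.4459, -0.3365, 0.0835]
orientation: [2.577, 1.797, 0.0]
contact_force: [0.5, -1.1, -1.6]
grip_width: 0.0612
gripper_force: 32.9
```

```bash
python3 -m handwheel '[{"dp":[0,0,0.001],"delta_rot":[0,0,0]},{"dp":[0,0,0.002],"delta_rot":[0,0,0]},{"dp":[0,0,0.0025],"delta_rot":[0,0,0]},{"dp":[0,0,0.0025],"delta_rot":[0,0,0]}]'
```

```text
clock: 35.28
tcp_pos: [0.4459, -0.3365, 0.0813]
orientation: [2.577, 1.797, -0.0]
contact_force: [-0.3, 0.5, 4.9]
grip_width: 0.0615
gripper_force: 33.3
```

Contact came at the expected height (TCP 0.081). Release and retreat.

```bash
python3 -m handwheel '[{"dp":[0,0,0],"delta_rot":[0,0,0]},{"dp":[0,0,0],"delta_rot":[0,0,0]},{"dp":[0,0,0],"delta_rot":[0,0,0]},{"dp":[0,0,0],"delta_rot":[0,0,0]},{"dp":[0,0,0],"delta_rot":[0,0,0]}]' 1;  python3 -m handwheel '[{"dp":[0,0,-0.02],"delta_rot":[0,0,0]},{"dp":[0,0,-0.05],"delta_rot":[0,0,0]},{"dp":[0,0,-0.09],"delta_rot":[0,0,0]},{"dp":[0,0,-0.13],"delta_rot":[0,0,0]},{"dp":[0,0,-0.15],"delta_rot":[0,0,0]},{"dp":[0,0,-0.15],"delta_rot":[0,0,0]},{"dp":[0,0,-0.15],"delta_rot":[0,0,0]},{"dp":[0,0,-0.15],"delta_rot":[0,0,0]}]'
python3 - <<'E'
from h import *
w=vision.grab_frame("wrist");a=w["img"].astype(int);g=cv2.cvtColor(w["img"],cv2.COLOR_BGR2GRAY)
for n,z in(("nut top",.1),("stem top",.122)): print(n,np.round(proj(w,(.4457,-.3367,z)),1))
m=(g<38).astype(np.uint8);m[235:]=0;m[:,:190]=0;m[:,315:]=0
ks,_=cv2.findContours(m,cv2.RETR_LIST,cv2.CHAIN_APPROX_NONE)
for k in ks:
    if cv2.contourArea(k)>150: e=cv2.fitEllipse(k);print("dark",np.round(e[0],1),np.round(e[1],1),cv2.boundingRect(k))
sat=cv2.GaussianBlur((a.max(2)-a.min(2)).astype(np.uint8),(3,3),0)
m=((sat<=10)&(g>60)).astype(np.uint8);m[235:]=0;m[:,:190]=0;m[:,315:]=0
ks,_=cv2.findContours(m,cv2.RETR_EXTERNAL,cv2.CHAIN_APPROX_NONE)
for k in ks:
    if cv2.contourArea(k)>150: e=cv2.fitEllipse(k);print("grey",np.round(e[0],1),np.round(e[1],1),cv2.boundingRect(k))
s=vision.grab_frame("side");g=cv2.cvtColor(s["img"],cv2.COLOR_BGR2GRAY)
for z in(.046+.036,.1,.122): print(z,np.round(proj(s,(.4457,-.3367,z)),1))
for v in range(110,150,2): print(v,*g[v,320:358:2])
E
```

```text
clock: 35.9
tcp_pos: [0.4458, -0.3364, 0.0808]
orientation: [2.577, 1.797, 0.0]
contact_force: [0.3, 0.1, -0.3]
grip_width: 0.0853
gripper_force: 0.0
clock: 36.9
tcp_pos: [0.4451, -0.3361, 0.2294]
orientation: [-2.575, -1.796, 0.001]
contact_force: [0.3, 0.6, 0.8]
grip_width: 0.0855
gripper_force: 0.0
nut top [253.7 182.3]
stem top [253.8 188.8]
dark [253.9 189. ] [23.9 24.8] (241, 177, 26, 25)
dark [253.2 180.3] [58.5 80.3] (229, 138, 49, 23)
dark [253.3 162. ] [69.6 70.7] (216, 124, 75, 54)
grey [252.7 179.2] [61.1 65.9] (220, 149, 67, 62)
0.08199999999999999 [338.5 127.4]
0.1 [339.3 122.6]
0.122 [340.4 116.7]
110 154 153 151 156 151 152 151 151 152 154 152 155 152 155 151 152 150 150 151
112 150 151 154 151 152 151 152 153 149 154 149 152 152 153 152 150 150 151 153
114 156 151 152 150 151 154 154 151 153 158 128 137 153 151 150 148 151 151 149
116 69 91 152 153 150 151 151 155 117 16 7 11 74 156 149 147 148 151 150
118 74 69 153 152 153 153 154 125 56 57 28 9 59 154 152 151 150 149 149
120 66 143 150 150 150 129 87 81 47 49 47 47 33 103 156 153 152 152 150
122 152 145 151 148 147
[... 218 characters left out ...]
6 44 50 68 58 58 42 60 153 152 152 152
130 148 146 148 149 152 20 43 48 37 42 40 40 41 38 119 152 151 153 150
132 148 146 145 149 156 6 25 42 41 40 42 39 38 23 154 147 152 149 150
134 148 148 151 151 153 16 13 6 16 20 17 18 9 2 161 150 153 151 152
136 148 151 152 150 157 48 25 11 7 10 7 8 3 31 156 150 152 152 153
138 151 148 149 153 162 45 51 36 35 36 37 36 40 61 161 91 159 161 158
140 150 153 157 76 107 47 48 40 44 41 41 38 38 128 69 72 72 70 72
142 149 158 32 130 48 48 46 45 39 39 38 39 37 120 74 75 77 74 73
144 152 13 13 95 22 50 48 44 39 42 38 37 37 49 64 75 76 70 71
146 155 4 11 149 2 53 48 47 42 40 37 40 30 76 0 79 74 170 67
148 155 1 14 95 132 33 33 42 41 37 42 22 64 26 1 80 73 67 154
```

Everything matches: stem top is at (253.9,189.0) against a predicted (253.8,188.8), and the nut ring is centred on it with its top face at the expected row in the side view. Handing in.

```bash
python3 -c "
from bench import r; print(r.hand_in())"
```

```text
the job is handed in; nothing more can be done
None
```

The trap is back together on the stand (bowl, seal, dip tube, nut), all released, and the job was handed in at about 37 s; the hand-in returned no verdict, the nut's seating was checked by measurement only, and I did not re-measure the five items that had to stay put.

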